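# Find the loose specimen stub by feel

## Task

One of the four specimen stubs in the rack sits loose in its socket. Find it by gently wiggling the stubs to and fro across the row in their seats, then push the loose one over away from the robot to unhook it, lift it out and set it down in the white tray without dropping it; never force a stub, leave the firm ones seated, and disturb nothing else on the bench.

Things in the scene. Friction and masses are not known exactly. Their poses are not given: they have to be found in the camera images.
- rack: dark steel socket block, 76 x 256 x 40 mm high, fixed to the bench; origin at the centre of its underside, z up, y along its row of four sockets, x across the row, away from the robot. stub0 to stub3 stand in them at rack y = -90, -30, 30, 90 mm, sockets 40 mm deep. Pressing or pulling a stub against it with over 20 N spoils it
- tray: white open plastic tray for rejects, 150 x 150 mm outside, walls 4 mm thick and 30 mm high, floor 4 mm thick, does not slide when loaded; origin at the centre of its underside, z up. An old plain plug lies in it towards its +x wall
- stub0: Stands in one socket: aluminium, flange 34 mm across, 6 mm thick, resting on the rack top; above it a round head 18 mm across, 32 mm tall, to hold it by; below it, hidden, a 12 mm square shank 30 mm long whose foot has a 4 mm hook towards rack -x; 60 to 105 g. Origin on its axis at the flange's underside, 40 mm above the bench; axes as the rack's
- stub1: Like stub0. Each stub's hook sits under a lip in its socket, so pulled straight up none comes out (2 mm slack, then solid). Along rack y and towards rack -x all four have under 0.5 mm of play. Three are firm: under 0.5 mm towards rack +x too, then solid
- stub2: Like stub0. One of the four, not known which and alike from outside, is loose: pushed with about 1 N (more if it is pressed down, as it is by fingers closing on it; not if held up about 1 mm) it slides 6 mm towards rack +x from where it starts, then meets a solid wall
- stub3: Like stub0. Only the loose one can be unhooked: slid fully (6 mm) towards rack +x, and kept there, it lifts straight out; within 4 mm of its start its hook is still caught
- old_stub: bystander: aluminium plug 20 mm across, 24 mm long, lying in the tray near its +x wall; origin under its middle at floor level
- eyepiece: bystander: black eyepiece 42 mm across, 56 mm tall, standing beyond the rack (its +x side); origin at the centre of its underside
- dish: bystander: glass dish 60 mm across, 14 mm tall, on the robot's side of the rack; origin at the centre of its underside
- slide_box: bystander: cardboard slide box 85 x 100 x 32 mm; origin at the centre of its underside
- jar: bystander: amber jar 52 mm across, 75 mm tall, right of the tray; origin at the centre of its underside
- screwdriver: bystander: small screwdriver 160 mm long, lying; origin under its middle
- objective: bystander: steel objective lens 34 mm across, 42 mm tall; origin at the centre of its underside
Things that resemble listed ones, but are neither listed nor needed, are in the scene too. What is shaped like the stub2 but blue is not meant.

How it is judged (in metres and radians):
On the way, in this order (a step that is already met when the one before it is completed fails the run):
1. the loose stub is shifted sideways by 3.5 mm or more, upright, while still seated (((z of stub0 in the frame of rack below 0.043 m and distance of stub0 from where it was at the start of the episode above 0.0035 m and angle between stub0's own z axis and vertical below 0.12 rad) or (z of stub1 in the frame of rack below 0.043 m and distance of stub1 from where it was at the start of the episode above 0.0035 m and angle between stub1's own z axis and vertical below 0.12 rad) or (z of stub2 in the frame of rack below 0.043 m and distance of stub2 from where it was at the start of the episode above 0.0035 m and angle between stub2's own z axis and vertical below 0.12 rad) or (z of stub3 in the frame of rack below 0.043 m and distance of stub3 from where it was at the start of the episode above 0.0035 m and angle between stub3's own z axis and vertical below 0.12 rad))), for 0.05 s.
2. the loose stub is lifted clear of the rack (z of any of stub0, stub1, stub2, stub3 in the frame of rack above 0.074 m), for 0.1 s.
At the end, for the whole second after the job is handed in: the loose stub lies or stands at rest inside the tray (its flange centre within 70 mm of the tray's centre along each tray axis, and less than 45 mm above the tray's underside), and the three firm stubs are upright in their sockets, within 4 mm of where they started (((x of stub0 in the frame of tray between -0.07 and 0.07 m and y of stub0 in the frame of tray between -0.07 and 0.07 m and z of stub0 in the frame of tray below 0.045 m and linear speed of stub0 below 0.03 m/s and distance of each of stub1, stub2, stub3 from where it was at the start of the episode below 0.004 m and angle between each of stub1, stub2, stub3's own z axis and vertical below 0.1 rad) or (x of stub1 in the frame of tray between -0.07 and 0.07 m and y of stub1 in the frame of tray between -0.07 and 0.07 m and z of stub1 in the frame of tray below 0.045 m and linear speed of stub1 below 0.03 m/s and distance of each of stub0, stub2, stub3 from where it was at the start of the episode below 0.004 m and angle between each of stub0, stub2, stub3's own z axis and vertical below 0.1 rad) or (x of stub2 in the frame of tray between -0.07 and 0.07 m and y of stub2 in the frame of tray between -0.07 and 0.07 m and z of stub2 in the frame of tray below 0.045 m and linear speed of stub2 below 0.03 m/s and distance of each of stub0, stub1, stub3 from where it was at the start of the episode below 0.004 m and angle between each of stub0, stub1, stub3's own z axis and vertical below 0.1 rad) or (x of stub3 in the frame of tray between -0.07 and 0.07 m and y of stub3 in the frame of tray between -0.07 and 0.07 m and z of stub3 in the frame of tray below 0.045 m and linear speed of stub3 below 0.03 m/s and distance of each of stub0, stub1, stub2 from where it was at the start of the episode below 0.004 m and angle between each of stub0, stub1, stub2's own z axis and vertical below 0.1 rad))); the robot touches nothing.
It fails at once if a stub is pressed against or pulled at the rack with more than 20 N (contact force between any of stub0, stub1, stub2, stub3 and rack above 20 N).
It fails at once if a stub is dropped (falls free faster than 0.7 m/s) ((linear speed of stub0 above 0.7 m/s and contact force between stub0 and the fingers below 0.05 N) or (linear speed of stub1 above 0.7 m/s and contact force between stub1 and the fingers below 0.05 N) or (linear speed of stub2 above 0.7 m/s and contact force between stub2 and the fingers below 0.05 N) or (linear speed of stub3 above 0.7 m/s and contact force between stub3 and the fingers below 0.05 N)).
It fails at once if a bystander is shifted more than 30 mm (distance of any of old_stub, eyepiece, dish, slide_box, jar, screwdriver, objective from where it was at the start of the episode above 0.03 m).
It also fails if it takes over 72 s, if anything falls off the work surface, if the arm or the gripper's body presses on something with over 40 N, if the wrist force passes 120 N, or if a joint passes its speed limit or range.

## Robot

A 7-joint arm with a two-finger parallel gripper is mounted at the origin on the work surface. World frame = base frame: x ahead of the robot, y to its left, z up, the work surface at z = 0. Lengths are in mm, angles in rad, forces in N, time in s.
With the tool pointing down it reaches from about 400 to 875 mm from the base axis. Payload 19.3 kg.
Tool frame: the origin (TCP) lies at the very end of the fingers, on their centre line; the grasp point (between the pads) lies 19 mm behind it (grip_point_offset is the z of the grasp point in the tool frame, in mm); z points along the fingers, y is the line along which they close (so a half turn about z gives the same grasp; the last joint's range is limited). The gripper opens to 85 mm and grips with 20 to 120 N. Pads are 22 mm wide; open, the fingers measure 114 mm over their backs; the gripper's body (76 mm by 85 mm) begins 54 mm behind the grasp point. The pads swing forward as they close: fully open they stand 13 mm farther back than shut.
Start: joints at [-1.358, 0.521, -0.036, 1.599, 0.021, 1.021, -0.113], TCP at [174.423, 600.16, 231.291] pointing down, gripper open.
Joint ranges: [-2.91, 2.91], [-0.3, 2.13], [-1.5, 1.42], [0.17, 2.43], [-1.26, 4.41], [0.16, 1.93], [-2.52, 2.52]. Speed limits (rad/s): [1.89, 1.89, 2.39, 2.39, 3.01, 3.01, 3.01].

## Interface

Orientations are given as a 3x3 rotation matrix whose columns are the frame's x, y, z axes.
In Python, from workcell import movep, movel, goto_joints, open_gripper, clamp, wait, inverse_kinematics, read_state, camera, PlanningError, finish_job, grip_point_offset gives the robot as it stands. Calls block until the motion is done:
- movep(position, orientation): joint-space move of the TCP to a pose.
- movel(position, frame=None, max_speed=150, guard=None): straight line of the TCP; frame=None keeps the orientation; max_speed is the mean speed in mm/s. With guard (N) it stops when the force on the tool has changed by that much, and returns True; else False.
- goto_joints(angles): joint-space move.
- open_gripper() and clamp(): open the fingers fully, or close them until they stop; the grip force is fixed at half the most.
- wait(seconds).
- inverse_kinematics(position, orientation): joint angles nearest the present ones, or None.
- read_state(): the state.
- camera(name): name is "scene" or "top" or "wrist"; returns a dict with "image" (420x560x3 uint8, blue, green, red), "range_z" (420x560 float32, mm along the optical axis (not along the pixel's ray), 0 where there is no reading), "fx", "fy", "cx", "cy" (pixels), "cam_to_world" (4x4, takes a point from camera to world coordinates). Camera axes: x right, y up, looking along -z (the intrinsics and any distortion apply to the point x, -y, -z); pixel columns grow to the right and rows downward; lengths in mm; the calibration is good to about 2 mm. A picture is of the moment at which its call begins.
A pose or a line that the arm cannot do raises PlanningError and nothing moves.
- finish_job(): hands the job in; it is judged then, once.
The state is a dict: "time": time; "qpos": joint angles; "qvel": joint speeds; "joint_efforts": joint torques, N m; "eef_pos": TCP position; "tool_rot": TCP orientation; "ft_force": force on the tool from outside, world axes, zero at the start; "torque": the same for the moment, N m; "finger_gap": finger opening in mm; "gripper_force": force on a finger pad.
Only numpy, scipy, OpenCV 4.12 (cv2) and the standard library are available. Lean on these libraries where they do the work, as an engineer would, in place of code of your own. Each camera call takes 0.05 s, during which the arm holds its last target. There are 200 camera calls.

## Working session

There is one attempt and no reset: what is moved stays moved. The work goes in short steps, each a Python script; the robot and the scene stay as the last script left them, time stands still between calls to the robot, and variables do not carry over. Pictures are saved under pics/ and viewed, at most 10 in all, crops included, and the job is handed in when it is done.

```bash
mkdir -p pics; ls
python3 - <<'E'
from workcell import *
import cv2,numpy as np
a=camera("scene");b=camera("top")
for n,c in(("scene",a),("top",b)):
    np.savez(f"pics/{n}0.npz",**c); cv2.imwrite(f"pics/{n}0.png",c["image"]); print(n,c["fx"],c["cx"],c["cy"],np.round(c["cam_to_world"],3).tolist(),[k for k in c])
s=read_state();print(s["time"],s["ft_force"],s["finger_gap"],grip_point_offset, np.round(s["tool_rot"],3).tolist())
E
```

```text
pics
scene 424.8673574968004 277.24982726620044 209.8670599739848 [[-0.294, -0.815, 0.5, 1175.794], [0.956, -0.256, 0.145, 132.455], [0.01, 0.52, 0.854, 1015.469], [0.0, 0.0, 0.0, 1.0]] ['image', 'range_z', 'fx', 'fy', 'cx', 'cy', 'cam_to_world']
top 391.6974315735496 274.7467744865698 208.83379444917952 [[-0.023, 0.999, -0.044, 559.182], [-1.0, -0.024, -0.009, -40.136], [-0.01, 0.043, 0.999, 989.961], [0.0, 0.0, 0.0, 1.0]] ['image', 'range_z', 'fx', 'fy', 'cx', 'cy', 'cam_to_world']
0.1 [-0.54753974 -0.03560237  0.39015512] 85.62571522010106 -18.700000000000003 [[-0.96, 0.279, -0.0], [0.279, 0.96, -0.001], [-0.0, -0.001, -1.0]]
```

View pics/scene0.png

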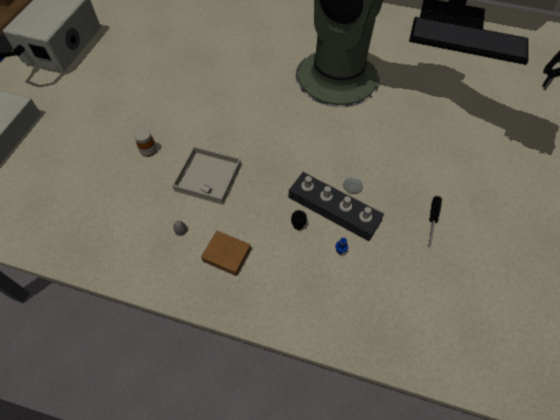

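View pics/top0.png

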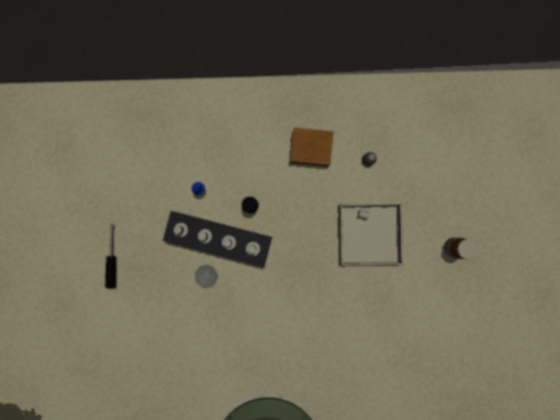

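The scene picture shows the dark rack at (335,205) and the tray at (208,175), with the dish beside the rack on the robot's side. In the top picture the rack is at (218,240), and the eyepiece (250,205) and the dish (206,276) stand on either side of it. The tray is at (370,235) with the old plug at (363,214), and the jar is at (458,248).

Things that could be taken for a stub, by top-picture pixel:
- Four silver stubs in the rack at (181,230), (205,236), (229,242) and (253,249). These are the ones I want.
- The blue lookalike at (198,188), which I reject.
- The plug in the tray at (363,214), which I reject.
- The objective at (369,159), which I reject.

```bash
cat > h.py <<'E'
import numpy as np, cv2
def cloud(c):
    r=c["range_z"].astype(float); v,u=np.mgrid[:r.shape[0],:r.shape[1]]
    M=np.array(c["cam_to_world"])
    p=np.stack([(u-c["cx"])/c["fx"]*r,-(v-c["cy"])/c["fy"]*r,-r,np.ones_like(r)],-1)@M.T
    p=p[...,:3]; p[r==0]=np.nan; return p
def ray(c,uv,z):
    M=np.array(c["cam_to_world"]); uv=np.atleast_2d(uv).astype(float)
    d=np.c_[(uv[:,0]-c["cx"])/c["fx"],-(uv[:,1]-c["cy"])/c["fy"],-np.ones(len(uv))]@M[:3,:3].T
    o=M[:3,3]; return o+d*((z-o[2])/d[:,2])[:,None]
def blobs(m,amin):
    n,l,s,ce=cv2.connectedComponentsWithStats(m.astype(np.uint8)); return [(s[i,4],ce[i],l==i) for i in range(1,n) if s[i,4]>=amin]
E
python3 - <<'E'
from h import *
c=dict(np.load("pics/top0.npz")); p=cloud(c); im=c["image"]; z=p[...,2]
print("table z",np.nanmedian(z))
box=np.zeros(z.shape,bool); box[120:300,90:490]=1
for a,ce,m in blobs(box&(z>9),12):
    q=p[m]; uv=np.argwhere(m)[:,::-1]; r=cv2.minAreaRect(ray(c,uv,np.nanpercentile(q[:,2],60))[:,:2].astype(np.float32))
    print(a,ce.round(1),q[:,2].max().round(1),np.nanmean(q,0).round(1),np.round(r[0],1),np.round(r[1],1),round(r[2],1),im[m].mean(0).round())
rb=box&(im.max(2)<70); rb[:200]=0; rb[:, :150]=0; rb[:,290:]=0
g=im[200:285,150:290]
hb=im.min(2)>95
hb2=np.zeros_like(hb); hb2[205:275,160:275]=(z>55)[205:275,160:275]
for a,ce,m in blobs(hb2,4): print("head",a,ce.round(1),np.nanmax(p[m][:,2]).round(1),ray(c,ce,78).round(1))
E
```

```text
table z -0.2513488477140413
1434 [310.9 146.2] 37.1 [ 753.2 -123.7   31.4] [ 753.  -123.7] [99.8 88.2] 82.7 [31. 63. 96.]
155 [368.8 158.2] 44.2 [ 719.9 -265.1   31.4] [ 719.2 -264.1] [31.1 33.2] 43.5 [50. 56. 59.]
150 [197.6 187.9] 72.8 [655.3 153.9  48.3] [656.4 154.5] [31.5 31.6] 89.1 [83. 45. 28.]
240 [249.3 204.2] 61.5 [612.5  29.2  54.3] [612.9  28.7] [40.7 38.3] 88.6 [20. 23. 24.]
693 [372.9 235.1] 35.2 [ 531.2 -270.    25.3] [ 535.5 -263.2] [153.2 148.9] 88.7 [73. 86. 89.]
84 [363.  213.9] 28.0 [ 583.6 -248.4   21.4] [ 583.4 -248.2] [26.2 19.2] 74.5 [ 93. 106. 109.]
3352 [216.7 238.4] 83.8 [532.5 110.6  43.2] [532.6 111.2] [256.   76.9] 74.1 [48. 51. 51.]
432 [110.2 265. ] 29.7 [472.3 378.6  21.1] [494.8 378.2] [ 24.8 157.3] 89.7 [27. 32. 33.]
599 [460.6 247.7] 78.1 [ 497.6 -466.9   58.8] [ 499.  -461.5] [74.1 48.6] 88.7 [64. 79. 86.]
250 [205.1 275.3] 20.4 [440.6 146.   12.5] [440.3 146.1] [54.7 56.8] 89.0 [83. 94. 92.]
head 40 [247.2 207.9] 60.3 [[602.6  32.7  78. ]]
head 16 [254.1 206.6] 59.9 [[605.4  16.5  78. ]]
head 61 [177.9 229.2] 81.7 [[556.7 195.3  78. ]]
head 60 [202.2 235.6] 80.7 [[540.6 138.7  78. ]]
head 55 [227.  242.1] 81.0 [[524.   81.3  78. ]]
head 52 [251.5 248.5] 83.8 [[508.   24.6  78. ]]
```

```bash
cat >> h.py <<'E'
C=np.array([532.5,110.7]); RX=np.array([.962,-.274]); RY=np.array([.274,.962])
R0=np.c_[[-.962,.274,0],[.274,.962,0],[0,0,-1.]]   # closes along rack y
E
python3 - <<'E'
from workcell import *
from h import *
p=C-80*RX; movep([p[0],p[1],260],R0); wait(.2)
c=camera("wrist"); np.savez("pics/w1.npz",**c); cv2.imwrite("pics/w1.png",c["image"])
P=cloud(c); q=P[...,2]
for lo in (65,):
  for a,ce,m in blobs(q>lo,60):
    x=ray(c,ce,np.nanmedian(P[m][:,2]))[0]; d=x[:2]-C; print(a,ce.round(1),np.nanmedian(P[m][:,2]).round(1),x.round(1),"rack",(d@RX).round(1),(d@RY).round(1))
s=read_state(); print(s["time"],s["eef_pos"],s["ft_force"])
E
```

```text
300 [198.9 255.1] 77.1 [503.7  27.9  77.1] rack -5.0 -87.5
291 [256.6 255.1] 77.3 [519.8  84.6  77.3] rack -5.1 -28.6
292 [314.3 255.2] 77.2 [536.  141.2  77.2] rack -5.0 30.3
306 [372.  255.3] 77.3 [552.2 197.9  77.3] rack -5.0 89.2
48488 [279.6 365.3] 332.5 [445.5 135.3 332.5] rack -90.4 -0.2
175 [353.8 340.3] 67.4 [654.2 157.7  67.4] rack 104.2 78.5
2.325 [455.48248729 132.97188867 259.93189168] [0.14151747 0.28010896 0.35107025]
```

View pics/w1.png

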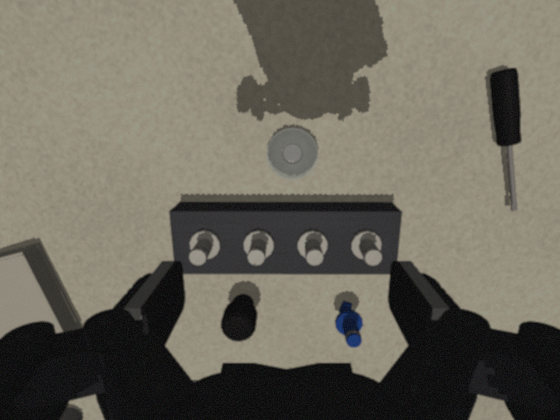

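The close view shows the four grey stubs in the rack at (200,250), (257,250), (314,250) and (372,250). The blue lookalike is outside the rack at (348,325). Next I'll probe with shut fingers from the robot's side, gently and guarded, starting with stub0.

```bash
cat >> h.py <<'E'
def W(x,y,z): return [*(C+x*RX+y*RY),z]
def loc(s):
    d=np.array(s["eef_pos"][:2])-C; return np.round([d@RX,d@RY,s["eef_pos"][2]],2), np.round(np.array(s["ft_force"]),2)
E
cat > probe.py <<'E'
from workcell import *
from h import *
def probe(y):
    movel(W(-38,y,50),max_speed=100); wait(.15)
    h=movel(W(-10,y,50),max_speed=10,guard=2.5); a=loc(read_state()); wait(.1); print(y,h,*a,loc(read_state())[1])
    # press on a little: a loose stub creeps on, a firm one stops at once
    h=movel(W(a[0][0]+8,y,50),max_speed=6,guard=2.5); print("  on",h,*loc(read_state()))
    movel(W(-38,y,50),max_speed=60)
E
python3 - <<'E'
from probe import *
clamp(); movep(W(-40,-89.3,90),R0)
probe(-89.3); print(read_state()["time"],read_state()["finger_gap"])
E
```

```text
-89.3 True [-21.4  -89.47  49.72] [ 0.14  0.57 -0.92] [ 0.24  0.77 -0.82]
  on True [-21.53 -89.56  49.41] [-0.13  0.12 -0.1 ]
7.1333 -0.22061317410130335
```

Run:
```python
from probe import *
for y in (-29.4,30.6,90.6): probe(y)
print(read_state()["time"])
```

```text
-29.4 True [-21.36 -29.55  49.72] [-0.25 -0.58  0.12] [0.24 0.65 0.42]
  on True [-21.46 -29.66  49.36] [-1.36 -0.36 -0.4 ]
30.6 True [-15.71  30.52  49.7 ] [-0.37  0.33  1.44] [-0.72  0.7   0.48]
  on True [-15.84  30.31  49.27] [-0.22  0.98 -0.29]
90.6 True [-21.25  90.53  49.68] [-0.24 -0.19  0.16] [ 0.92  0.   -0.28]
  on True [-21.36  90.29  49.23] [-0.27  0.47 -0.07]
17.925
```

stub2 gave about 5.7 mm before it stopped, and the other three all stopped within 0.2 mm of each other, so stub2 is the loose one. Before gripping I'll check reachability for the grasp and for a tilted set-down.

```bash
cat >> h.py <<'E'
def tilt(az,t,s=1):
    h=np.array([np.cos(az),np.sin(az),0]); z=np.sin(t)*h-np.cos(t)*np.array([0,0,1.]); y=s*np.array([-h[1],h[0],0]); return np.c_[np.cross(y,z),y,z]
T=np.array([535.5,-263.2])
E
python3 - <<'E'
from workcell import *
from h import *
for s in(1,-1):
    R=tilt(np.arctan2(RX[1],RX[0])-np.pi/2,0,s); print("grasp",s,np.round(R[:,1],2),inverse_kinematics(W(2,30.2,50),R))
for t in (.7,.9,1.1):
  for az in range(0,360,45):
    for s in (1,-1):
      R=tilt(np.radians(az),t,s)
      q=[inverse_kinematics([*T,z],R) for z in (40,140)]
      if all(x is not None for x in q): print(t,az,s,np.round(q[0],2))
E
```

```text
grasp 1 [ 0.96 -0.27  0.  ] [-0.78376455  0.79497847  0.63006892  1.92181087 -0.74147378  0.67227102
  0.0326414 ]
grasp -1 [-0.96  0.27 -0.  ] [-0.21811239  0.6804024  -0.19384926  1.89189178  0.21968003  0.58971643
  2.31109033]
0.7 0 1 [ 1.44  1.22 -1.27  2.23  2.16  0.69  0.4 ]
0.7 0 -1 [ 1.05  0.83 -0.66  2.24  3.05  0.39  2.38]
0.7 45 1 [ 1.49  1.26 -1.25  1.85  0.78  0.64  2.45]
0.7 45 -1 [ 0.77  0.83 -0.08  1.89 -1.12  0.72  0.91]
0.7 90 1 [ 0.22  1.18  0.8   1.48 -1.14  1.6  -1.76]
0.7 90 -1 [ 0.53  1.    0.2   1.46 -0.73  1.29  1.1 ]
0.7 135 1 [ 0.06  1.36  1.01  1.19 -0.93  1.82 -1.28]
0.7 135 -1 [ 0.37  1.12  0.21  1.17 -0.35  1.57  1.44]
0.7 180 1 [-0.19  1.43  1.15  1.22 -0.72  1.67 -0.69]
0.7 180 -1 [0.19 1.1  0.16 1.19 0.06 1.53 1.86]
0.7 225 1 [-0.46  1.32  1.07  1.55 -0.49  1.11 -0.21]
0.7 225 -1 [-0.01  0.97  0.15  1.53  0.44  1.16  2.17]
0.7 270 1 [-0.6   1.11  0.89  1.99 -0.24  0.32  0.16]
0.7 270 -1 [-0.21  0.85  0.28  1.98  0.99  0.6   2.21]
0.7 315 1 [ 0.94  1.04 -1.07  2.27  2.1   1.24 -0.7 ]
0.7 315 -1 [ 0.24  0.74 -0.13  2.3   2.34  0.68  1.78]
0.9 0 1 [ 1.
[... 681 characters left out ...]
0.9 270 -1 [-0.33  0.95  0.32  1.97  1.1   0.72  2.  ]
0.9 315 1 [ 0.76  1.05 -0.87  2.35  2.32  1.42 -1.  ]
0.9 315 -1 [-0.01  0.88  0.09  2.39  2.51  0.95  1.41]
1.1 0 1 [ 1.66  1.61 -1.29  2.31  2.84  0.7   0.29]
1.1 0 -1 [ 1.22  1.12 -0.66  2.33  3.57  0.89  2.27]
1.1 45 1 [ 1.03  1.04 -0.24  1.82 -1.22  0.97 -1.96]
1.1 45 -1 [ 1.04  1.04 -0.25  1.82 -1.21  0.96  1.17]
1.1 90 1 [ 0.44  1.31  0.59  1.25 -1.13  1.89 -1.82]
1.1 90 -1 [ 0.69  1.21  0.08  1.23 -0.78  1.64  1.1 ]
1.1 225 1 [-0.51  1.58  1.17  1.36 -0.35  1.36 -0.34]
1.1 225 -1 [-0.08  1.19  0.15  1.33  0.58  1.52  2.08]
1.1 270 1 [-0.84  1.5   1.05  1.96 -0.15  0.38 -0.19]
1.1 270 -1 [-0.41  1.07  0.33  1.94  1.15  0.87  1.86]
```

Run:
```python
from workcell import *
from h import *
G=tilt(np.arctan2(RX[1],RX[0])-np.pi/2,0,-1)
movel(W(-40,90,130)); open_gripper()
movep(W(1.5,30.2,130),G); movel(W(1.5,30.2,51),max_speed=80,guard=6); wait(.2); print(*loc(read_state()))
clamp(); s=read_state(); print(*loc(s),s["finger_gap"],s["gripper_force"],s["time"])
c=camera("scene"); cv2.imwrite("pics/s2.png",cv2.resize(c["image"][130:270,260:420],None,fx=4,fy=4))
```

```text
[ 1.69 30.3  51.36] [ 0.33 -0.28  0.74]
[ 1.54 30.25 51.22] [-1.6  -0.55  5.51] 16.01537003764889 58.40658366680145 22.675
```

View pics/s2.png

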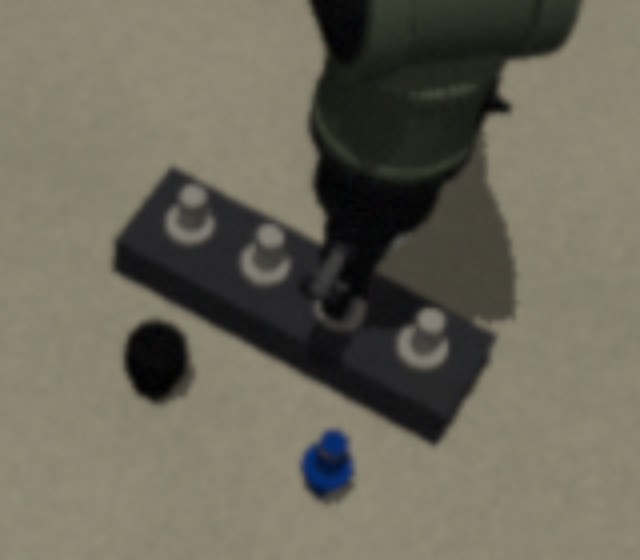

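The crop shows the fingers holding stub2's head at (335,285). The other three stubs are still seated. Next I'll raise it 1 mm, slide it to the wall under guard, and do a guarded lift.

Run:
```python
from workcell import *
from h import *
a=loc(read_state())[0]; z=a[2]+1.2
movel(W(a[0],a[1],z),max_speed=5); wait(.2); print(*loc(read_state()))
h=movel(W(a[0]+6,a[1],z),max_speed=5,guard=3.5); b=loc(read_state()); print("slide",h,*b)
wait(.1); b=loc(read_state()); print(*b)
if h and b[0][0]-a[0]>1.5:
    g=movel(W(b[0][0],b[0][1],b[0][2]+10),max_speed=8,guard=5); print("lift",g,*loc(read_state()))
    if not g:
        g=movel(W(b[0][0],b[0][1],130),max_speed=60,guard=8); s=read_state(); print("up",g,*loc(s),s["finger_gap"],s["time"])
```

```text
[ 1.51 30.24 52.36] [ 0.18 -0.9  -0.79]
slide True [ 4.14 30.11 52.06] [-0.22  0.1  -0.91]
[ 4.02 29.98 51.88] [-1.37 -0.45 -0.61]
lift False [ 4.01 29.98 61.82] [-0.96  0.64 -0.38]
up False [  3.86  29.89 129.62] [ 0.57 -0.14 -0.9 ] 16.21319261280835 26.8333
```

Run:
```python
from workcell import *
from h import *
R=tilt(-np.pi/2,.8,-1); x,y=T[0]-8,T[1]+5
movel(W(3.9,29.9,200)); movep([x,y,180],R); s=read_state(); print(s["eef_pos"],s["finger_gap"],s["time"])
movel([x,y,60],max_speed=100); wait(.2); print(read_state()["ft_force"])
h=movel([x,y,33],max_speed=15,guard=2); s=read_state(); print(h,s["eef_pos"],s["ft_force"],s["finger_gap"],s["time"])
c=camera("scene"); cv2.imwrite("pics/s3.png",cv2.resize(c["image"][90:240,130:290],None,fx=4,fy=4))
```

```text
[ 527.81698253 -257.47455412  179.79098686] 15.940249263247551 28.8833
[ 0.1128788   0.42136221 -1.38437725]
True [ 527.48382998 -258.06782211   35.78844631] [0.5839267  0.93678812 4.73469866] 16.212013110997898 31.8583
```

View pics/s3.png

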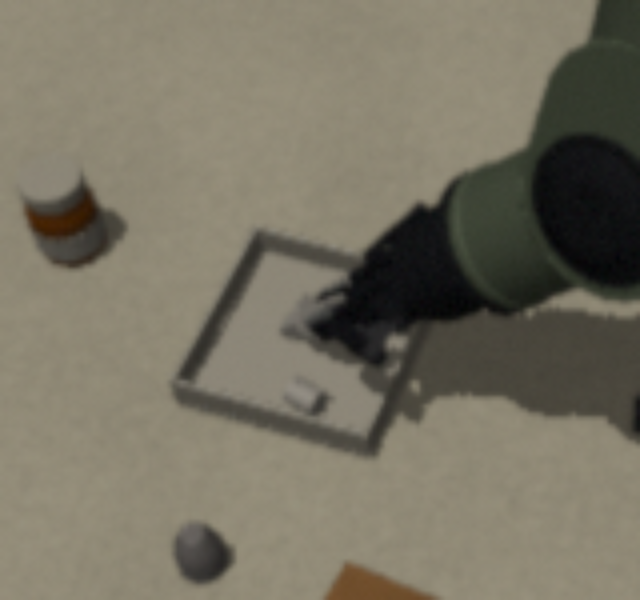

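The foot touched the tray floor at TCP z = 35.8 mm, close to the 37 mm I predicted. In the crop the stub is inside the tray at (305,315), clear of the plug at (305,395). I'll release it and back out along the tool axis.

Run:
```python
from workcell import *
from h import *
open_gripper(); wait(.3); s=read_state()
p=np.array(s["eef_pos"])-100*np.array(s["tool_rot"])[:,2]; movel(list(p),max_speed=80); movel([p[0],p[1]+40,250]); wait(.3)
s=read_state(); print(s["time"],s["ft_force"])
c=camera("scene"); cv2.imwrite("pics/s4.png",cv2.resize(c["image"][100:270,130:400],None,fx=2.9,fy=2.9))
t=camera("top"); P=cloud(t)
m=np.zeros(P.shape[:2],bool); m[209:262,343:397]=(P[209:262,343:397,2]>11)
for a,ce,k in blobs(m,10): print(a,ce.round(1),(np.nanmean(P[k],0)[:2]-T).round(1),np.nanmax(P[k][:,2]).round(1))
```

```text
35.7333 [-0.32694601  1.12430841  0.26600143]
84 [363.  213.9] [48.1 14.8] 26.7
203 [359.  236.3] [-6.5 27.6] 40.5
```

View pics/s4.png

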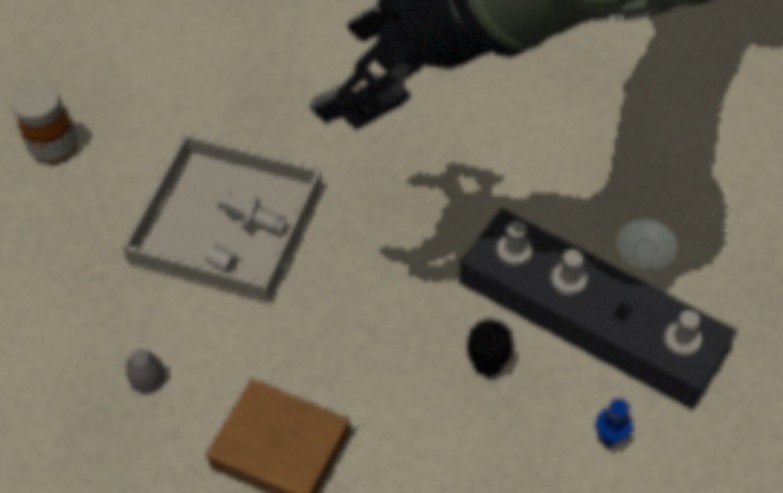

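The stub is lying in the tray at (262,215), about 20–30 mm from the tray's centre. The plug hasn't moved, the three firm stubs are seated, and the gripper is clear of everything. Handing in.

```bash
python3 -c "
from workcell import *
print(finish_job())"
```

```text
the job is handed in; nothing more can be done
None
```

stub2 was the loose one: I slid it over, lifted it out and laid it in the white tray, the other three stubs stayed seated, and I handed the job in at about 36 s; the hand-in gave no verdict.

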